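Swing the lens in, then drop the beam block

ROBOT

A 6-joint arm with a two-finger parallel gripper is mounted at the origin on the work surface. World frame = base frame: x ahead of the robot, y to its left, z up, the work surface at z = 0. Lengths are in m, angles in degrees, forces in N, time in s.
With the tool pointing down it reaches from about 0.325 to 0.85 m from the base axis. Payload 15.5 kg.
Tool frame: the origin (TCP) lies midway between the tips of the shut fingers; the grasp point (between the pads) lies 19 mm behind it; z points along the fingers, y is the line along which they close (so a half turn about z gives the same grasp; the last joint's range is limited). The gripper opens to 91 mm and grips with 3 to 60 N. Pads are 32 mm wide; open, the fingers measure 118 mm over their backs; the gripper's body (76 mm by 178 mm) begins 60 mm behind the grasp point.
Start: joints at [65.403, 28.281, 77.091, -0, 74.628, -5.472], TCP at [0.205, 0.591, 0.214] pointing down, gripper open.
Joint ranges: [-166.48, 166.48], [-47.26, 123.95], [12.59, 153.08], [-70.14, 250.14], [6.76, 159.57], [-176.63, 176.63]. Speed limits (degrees/s): [108.29, 108.29, 147.25, 172.46, 172.46, 172.46].

INTERFACE

Orientations are given as a 3x3 rotation matrix whose columns are the frame's x, y, z axes.
In Python, from bench import ctrl gives the robot as it stands. The module is installed in compiled form; this text tells all that it offers. Calls block until the motion is done:
- ctrl.goto(position, orientation): joint-space move of the TCP to a pose.
- ctrl.move_l(position, vel=0.15, ori=None, contact_N=None): straight line of the TCP; ori=None keeps the orientation; vel is the mean speed in m/s. With contact_N (N) it stops when the force on the tool has changed by that much, and returns True; else False.
- ctrl.movej(angles): joint-space move.
- ctrl.command_gripper(opening): opening from 0.0 (shut) to 1.0 (fully open); the grip force is fixed at half the most; returns when the fingers have stopped.
- ctrl.sleep(seconds).
- ctrl.ik(position, orientation): joint angles nearest the present ones, or None.
- ctrl.read_camera(name): name is "side" or "top"; returns the picture (420x560x3 uint8, blue, green, red); there is no depth.
- ctrl.camera_params(name): a dict with "fx", "fy", "cx", "cy" (pixels), "pose" (4x4, takes a point from camera to world coordinates). Camera axes: x right, y up, looking along -z (the intrinsics and any distortion apply to the point x, -y, -z); pixel columns grow to the right and rows downward; lengths in m; the calibration is good to about 2 mm. A picture is of the moment at which its call begins. camera_params takes no time and is no camera call.
A pose or a line that the arm cannot do raises ctrl.MotionError and nothing moves.
- ctrl.sign_off(): hands the job in; it is judged then, once.
Readings, each from a call of its own:
- ctrl.current_t(): time.
- ctrl.current_q(): joint angles.
- ctrl.current_dq(): joint speeds.
- ctrl.current_effort(): joint torques, N m.
- ctrl.current_tool_pos(): TCP position.
- ctrl.current_eef_rot(): TCP orientation.
- ctrl.current_contact_force(): force on the tool from outside, world axes, zero at the start.
- ctrl.current_wrist_torque(): the same for the moment, N m.
- ctrl.current_grip_width(): opening from 0.0 (shut) to 1.0 (fully open).
- ctrl.current_grasp_force(): force on a finger pad.
Only numpy, scipy, OpenCV 4.12 (cv2) and the standard library are available. Lean on these libraries where they do the work, as an engineer would, in place of code of your own. Each camera call takes 0.05 s, during which the arm holds its last target. There are 200 camera calls.

TASK

Get the laser row ready for a measurement, only by pushing with the fingertips: first tip the round lens up on its flip mount until it stands fully upright at its stop, and only then push the square beam block over until it lies fully flat. Do not lift, drag or tip any of the mounts, leave the narrow slit standing upright, and leave everything else where it is.

Things in the scene. Friction and masses are not known exactly. Their poses are not given: they have to be found in the camera images.
- lens_hinge (a point): Flip mount with the round lens: loose steel foot 100 (own x) x 90 (own y) x 20 mm, 1.3 to 1.8 kg, and a post with a hinge along own x, 60 mm above the foot's underside (72 above the table). Point: on the hinge line, mid-mount. Axes are the foot's: z up, y along the row towards the laser, x across it, away from the robot.
- lens_flip (a joint): Hinge angle of the lens arm, rad: 0 = upright at its stop, growing as it tips towards the mount's own -y, 1.571 = lying flat (level) at its stop. The hinge is stiff (about 0.05 N m) and the arm stays at any angle it is left. Starts tipped down, within 0.3 rad of flat.
- lens_center (a point): Centre of the lens, 61 mm from the hinge line: an aluminium ring 58 mm across and 10 mm thick round a glass; outer end 90 mm from the hinge line. Axes turn with the arm: z from hinge to lens, y normal to the lens.
- lens_tab (a point): Tip of the lens arm's thumb tab: a plate 45 mm long from the hinge line, 18 wide (x), 6 thick, 55 mm to the robot's side of the mount's middle (own x = -55 mm). It is fixed at a right angle to the arm: straight up when the lens lies flat, level towards own +y when the lens stands. Pushing it over to +y and down raises the lens.
- block_hinge (a point): Flip mount with the beam block: the same foot, post and hinge as the lens's; same kind of point and axes.
- block_flip (a joint): Hinge angle of the beam block arm, rad: 0 = upright at its stop, growing as it tips towards the mount's own -y, 1.571 = lying flat (level) at its stop. The hinge is stiff (about 0.05 N m) and the arm stays at any angle it is left. Starts within 0.25 rad of upright.
- block_center (a point): Centre of the beam block, 61 mm from the hinge line: a plain solid square aluminium plate 58 mm wide, 56 high, 8 thick; outer edge 89 mm from the hinge line. Its arm has a thumb tab like the lens's. Axes turn with the arm: z from hinge to plate, y normal to the plate.
- slit_hinge (a point): Flip mount with the slit: the same foot, post, hinge and tab again. Its arm carries a narrow aluminium frame 26 mm wide, 56 high, 8 thick, with a 12 mm wide window slot; outer end 89 mm from the hinge line. Same kind of point and axes.
- slit_flip (a joint): Hinge angle of the slit arm, rad: 0 = upright at its stop, growing as it tips towards the mount's own -y, 1.571 = lying flat (level) at its stop. The hinge is stiff (about 0.05 N m) and the arm stays at any angle it is left. Starts upright, to stay so.
- board: Fixed dark breadboard 260 (x) x 760 (y) x 12 mm; origin under its middle. The three mounts stand on it in a row along its y, 145 to 195 mm apart, in any order. On it a black laser head at y = +335 mm (top 158 mm above the table, nearest face at y = 295) and a black round power sensor at y = -335 mm (top 167, face at -325).
- holder: Bystander: black post holder, 40 mm foot, 25 mm tube, 55 mm tall, upright on the board; origin at its underside.
- tube: Bystander: short black lens tube, 31 mm across, 35 mm tall, on the board; origin at its underside.
- pillar: Bystander: steel pillar, 25 mm across, 50 mm tall, on the board; origin at its underside.
- bottle: Bystander: white bottle, 48 mm across, 110 mm tall, on the table between robot and board; origin at its underside.
- jar: Bystander: glass jar, 60 mm across, 60 mm tall, beyond the board; origin at its underside.
- driver: Bystander: screwdriver lying on the table in front of the board; origin at its underside, x along it.
Things that resemble listed ones, but are neither listed nor needed, are in the scene too. Leave any blue, purple or yellow look-alike of the part that bears block_hinge alone.

How it is judged:
By the outcome, as a careful person would: the job done as asked, in the order asked, and still so for the second after the job is handed in, with the robot touching nothing.
It also fails if it takes over 58 s, if anything falls off the work surface, if the arm or the gripper's body presses on something with over 40 N, if the wrist force passes 120 N, or if a joint passes its speed limit or range.

## Working session

There is one attempt and no reset: what is moved stays moved. The work goes in short steps, each a Python script; the robot and the scene stay as the last script left them, time stands still between calls to the robot, and variables do not carry over. Pictures are saved under pics/ and viewed, at most 10 in all, crops included, and the job is handed in when it is done.

```bash
mkdir -p pics; python3 - <<'E'
from bench import ctrl
import cv2,numpy as np
np.set_printoptions(precision=4,suppress=True)
for n in("top","side"):
    im=ctrl.read_camera(n);cv2.imwrite(f"pics/{n}0.png",cv2.resize(im,(784,588),interpolation=cv2.INTER_CUBIC));cv2.imwrite(f"pics/raw_{n}0.png",im);print(n,ctrl.camera_params(n))
print(ctrl.current_t())
E
```

```text
top {'fx': 432.48026756360684, 'fy': 432.48026756360684, 'cx': 280.59907807562394, 'cy': 205.09426020744735, 'pose': array([[ 0.0272,  0.9981, -0.0555,  0.4747],
       [-0.9995,  0.0263, -0.0182, -0.1329],
       [-0.0167,  0.0559,  0.9983,  1.2131],
       [ 0.    ,  0.    ,  0.    ,  1.    ]])}
side {'fx': 477.58143742614993, 'fy': 477.58143742614993, 'cx': 276.18682701236895, 'cy': 199.9395147441446, 'pose': array([[-0.9477,  0.2357, -0.2151,  0.2919],
       [-0.3186, -0.7363,  0.597 ,  0.5872],
       [-0.0177,  0.6343,  0.7729,  0.9883],
       [ 0.    ,  0.    ,  0.    ,  1.    ]])}
0.1
```

View pics/top0.png

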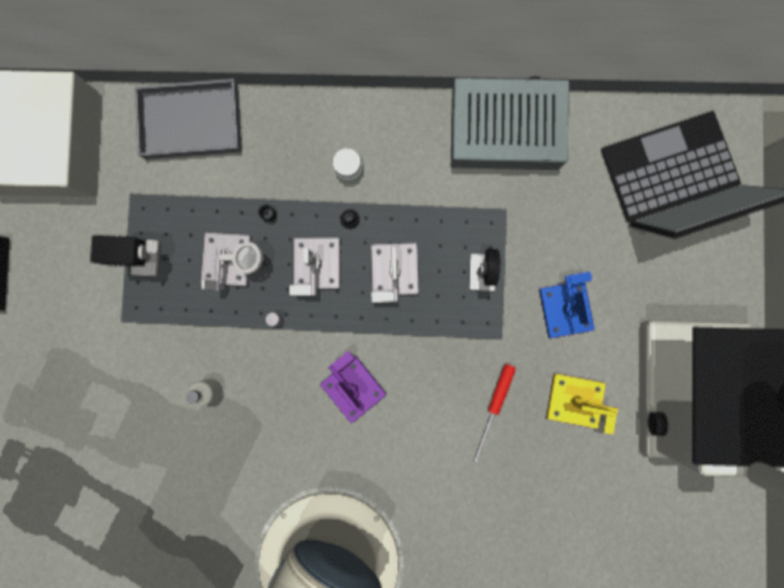

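View pics/side0.png

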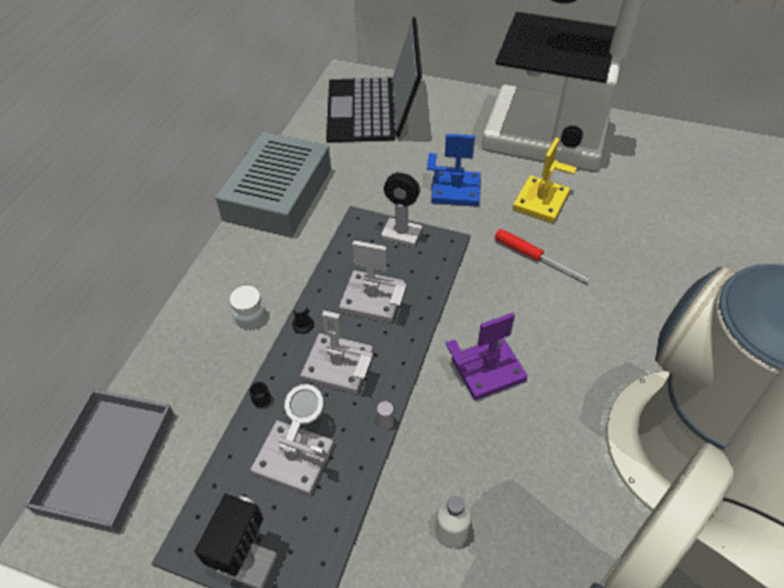

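```bash
python3 - <<'E'
import cv2
a=cv2.imread("pics/raw_top0.png")[155:235,135:310];cv2.imwrite("pics/c_top.png",cv2.resize(a,None,fx=4.5,fy=4.5,interpolation=cv2.INTER_CUBIC))
a=cv2.imread("pics/raw_side0.png")[165:355,170:300];cv2.imwrite("pics/c_side.png",cv2.resize(a,None,fx=3.1,fy=3.1,interpolation=cv2.INTER_CUBIC))
E
```

```text
(no output)
```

View pics/c_top.png

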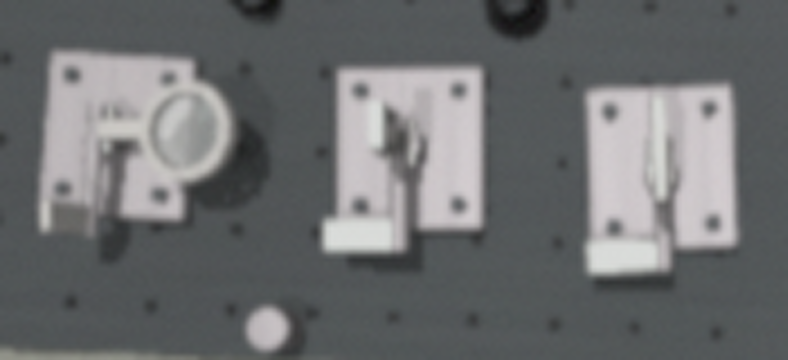

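View pics/c_side.png

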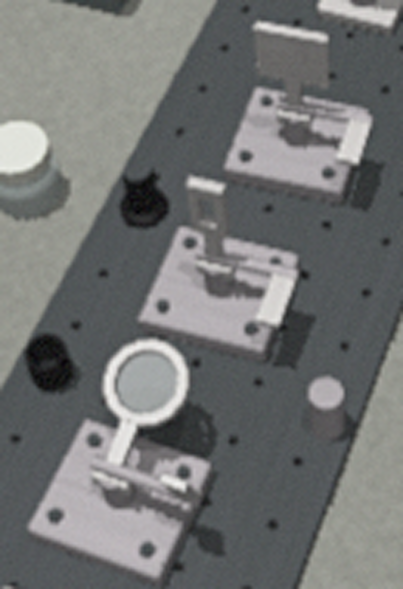

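Top crop (x4.5 from raw (135,155)): the lens mount's foot has corners (52,52),(193,60),(185,220), with its ring at (188,130) and tab at (70,215). The slit foot centre is about (411,149) and the block foot centre about (662,167). Candidates for the block, in the 784-px top view:
- grey block (395,269)
- grey slit (317,265): has a window, so it is the slit
- blue (567,305), yellow (583,403), purple (353,388): look-alikes to leave alone

In the side crop, the grey mount at (290,55) has a solid wide plate, so it is the block. The one at (207,205) is the slit.

```bash
cat > h.py <<'E'
import numpy as np
from bench import ctrl
np.set_printoptions(precision=4,suppress=True)
def proj(n,P):
    c=ctrl.camera_params(n);T=np.linalg.inv(c["pose"]);p=np.asarray(P)@T[:3,:3].T+T[:3,3]
    return np.c_[c["cx"]+c["fx"]*p[:,0]/-p[:,2],c["cy"]+c["fy"]*-p[:,1]/-p[:,2]]
def place(m,P):  # own (hinge-mid, z world) -> world
    c,s=np.cos(m[2]),np.sin(m[2]);P=np.atleast_2d(P)
    return np.c_[m[0]+c*P[:,0]-s*P[:,1],m[1]+s*P[:,0]+c*P[:,1],P[:,2]]
def rot(yaw,R):
    c,s=np.cos(yaw),np.sin(yaw);return np.array([[c,-s,0],[s,c,0],[0,0,1]])@np.array(R)
E
python3 - <<'E'
from h import *
from scipy.optimize import least_squares
F=np.array([[.05,.045,.032],[.05,-.045,.032],[-.05,-.045,.032],[-.05,.045,.032]])
D={"lens":([(52,52),(193,60),(185,220)],[0,1,2],[(28,528),(87,420),(212,460),(160,574)]),
"slit":([(337,68),(482,68),(484,228)],[0,1,2],[(140,314),(182,228),(298,252),(265,350)]),
"block":([(586,90),(732,84),(738,244)],[0,1,2],[(225,165),(262,88),(370,112),(345,190)])}
for k,(t,i,s) in D.items():
    t=np.array(t)/4.5+[135,155]; s=np.array(s)/3.1+[170,165]
    f=lambda m:np.r_[(proj("top",place(m,F))[i]-t).ravel(),(proj("side",place(m,F))-s).ravel()]
    r=least_squares(f,[.6,0,0],loss="soft_l1");print(k,repr(r.x),f(r.x).round(1))
print(ctrl.current_eef_rot())
# laser front-top and sensor, raw coords
for p in[(145/1.4,240/1.4),(158/1.4,255/1.4),(480/1.4,268/1.4),(128/1.4,195/1.4),(505/1.4,208/1.4),(502/1.4,338/1.4)]:
    f=lambda m:proj("top",[[m[0],m[1],.012]])[0]-p
    print(p,least_squares(f,[.6,0]).x)
E
```

```text
lens array([ 0.5854,  0.2187, -0.0248]) [-0.2  0.3  0.8  0.1  0.2  0.7 -0.6  0.4 -0.9 -1.2  0.3 -0.2  0.1  1. ]
slit array([0.582 , 0.0389, 0.0403]) [ 0.   0.6  0.4  0.1  0.3  0.8 -0.9  1.5 -1.2 -1.4  0.6  0.  -0.3  0. ]
block array([ 0.573 , -0.1148,  0.0624]) [-0.1  0.7  0.2  0.8  0.3  1.7 -0.5  0.7 -2.1 -0.9 -0.  -1.5 -0.7  0.6]
[[-0.9448  0.3276 -0.0005]
 [ 0.3276  0.9448 -0.0009]
 [ 0.0001 -0.001  -1.    ]]
(103.57142857142858, 171.42857142857144) [0.6232 0.3895]
(112.85714285714286, 182.14285714285717) [0.5936 0.3617]
(342.8571428571429, 191.42857142857144) [ 0.5841 -0.283 ]
(91.42857142857143, 139.2857142857143) [0.7137 0.4287]
(360.7142857142857, 148.57142857142858) [ 0.7055 -0.3305]
(358.5714285714286, 241.42857142857144) [ 0.4467 -0.329 ]
```

```bash
python3 - <<'E'
from h import *
import cv2
m=np.array([.5854,.2187,-.0248]);H=.072
a=np.radians(22);s,c=np.sin(a),np.cos(a)
R=rot(m[2],np.array([[-c,0,-s],[0,1,0],[s,0,-c]]).T)
def tcp(y,z): return place(m,[-.057,y-.0135,z+.003])[0]   # leading bottom corner (y,z)
ctrl.goto(tcp(-.03,.22),R)
ctrl.move_l(tcp(-.03,H+.03),vel=.12)
ctrl.move_l(tcp(-.012,H+.03),vel=.08)
for th in np.radians([85,65,45,28,14]):
    r=.033;o=.003
    p=tcp(r*np.cos(th)-o*np.sin(th),H+r*np.sin(th)+o*np.cos(th))
    ctrl.move_l(p,vel=.06);print(np.degrees(th),ctrl.current_contact_force(),ctrl.current_t())
p=tcp(.033,H-.004)
print(ctrl.move_l(p,vel=.02,contact_N=5),ctrl.current_contact_force(),ctrl.current_tool_pos(),p,ctrl.current_t())
im=ctrl.read_camera("side")[200:360,150:340];cv2.imwrite("pics/s1.png",cv2.resize(im,None,fx=3.7,fy=3.7,interpolation=cv2.INTER_CUBIC))
E
```

```text
85.0 [-0.3613 -0.5407  0.8319] 3.85
65.0 [ 0.0623  0.0009 -1.229 ] 4.1917
45.0 [-0.7843 -0.1474  0.3836] 4.5333
28.0 [-0.1038 -0.0727  0.341 ] 4.85
14.0 [ 0.2071 -0.0798  0.8849] 5.1333
False [ 0.6534 -0.6775 -0.5037] [0.529  0.2397 0.0711] [0.5289 0.2396 0.071 ] 6.0333
```

View pics/s1.png

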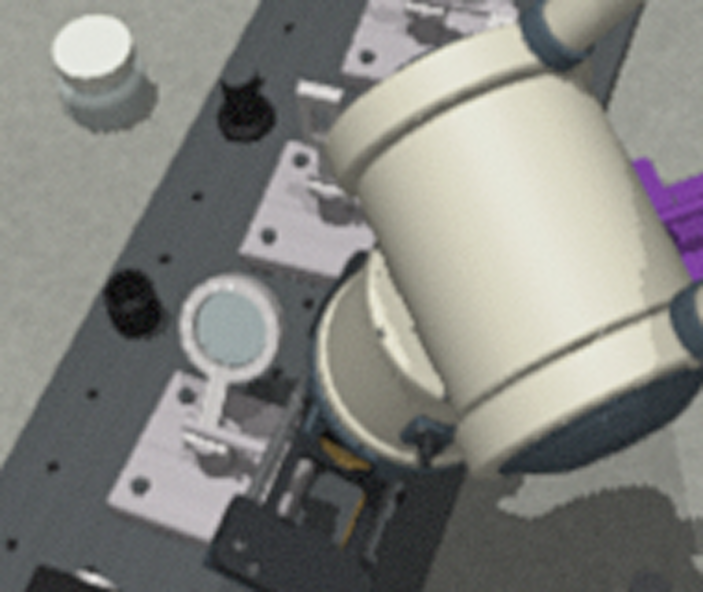

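The picture shows the gripper still open, since I forgot to shut it. The fingers straddled the tab, and the ring at (230,328) is still down. I'll raise the arm, shut the fingers and repeat.

```bash
cat > lens.py <<'E'
from h import *
import cv2
m=np.array([.5854,.2187,-.0248]);H=.072
a=np.radians(22);s,c=np.sin(a),np.cos(a)
R=rot(m[2],np.array([[-c,0,-s],[0,1,0],[s,0,-c]]).T)
def tcp(y,z): return place(m,[-.057,y-.0135,z+.003])[0]   # leading bottom corner (y,z)
E
python3 - <<'E'
from lens import *
p=ctrl.current_tool_pos();ctrl.move_l([p[0]-.02,p[1],.2],vel=.15)
ctrl.command_gripper(0.);print(ctrl.current_grip_width(),ctrl.current_t())
ctrl.move_l(tcp(-.03,.2),vel=.15)
ctrl.move_l(tcp(-.03,H+.03),vel=.12)
ctrl.move_l(tcp(-.012,H+.03),vel=.08)
for th in np.radians([85,65,45,28,14]):
    r=.033;o=.003
    p=tcp(r*np.cos(th)-o*np.sin(th),H+r*np.sin(th)+o*np.cos(th))
    ctrl.move_l(p,vel=.06);print(np.degrees(th),ctrl.current_contact_force(),ctrl.current_t())
p=tcp(.033,H-.004)
print(ctrl.move_l(p,vel=.02,contact_N=5),ctrl.current_contact_force(),ctrl.current_tool_pos(),p,ctrl.current_t())
im=ctrl.read_camera("side")[200:360,150:340];cv2.imwrite("pics/s2.png",cv2.resize(im,None,fx=3.7,fy=3.7,interpolation=cv2.INTER_CUBIC))
E
```

```text
0.003971253333131443 8.4667
85.0 [0.3608 0.0052 0.1883] 10.7583
65.0 [-0.1607 -0.6578 -0.1305] 11.1
45.0 [ 0.3442  0.0582 -0.4273] 11.4417
28.0 [-0.4177  0.7237  0.8238] 11.7583
14.0 [-0.5652  0.4204  1.3443] 12.0417
True [-2.4836  0.1235  8.2281] [0.5293 0.2394 0.0759] [0.5289 0.2396 0.071 ] 12.5833
```

View pics/s2.png

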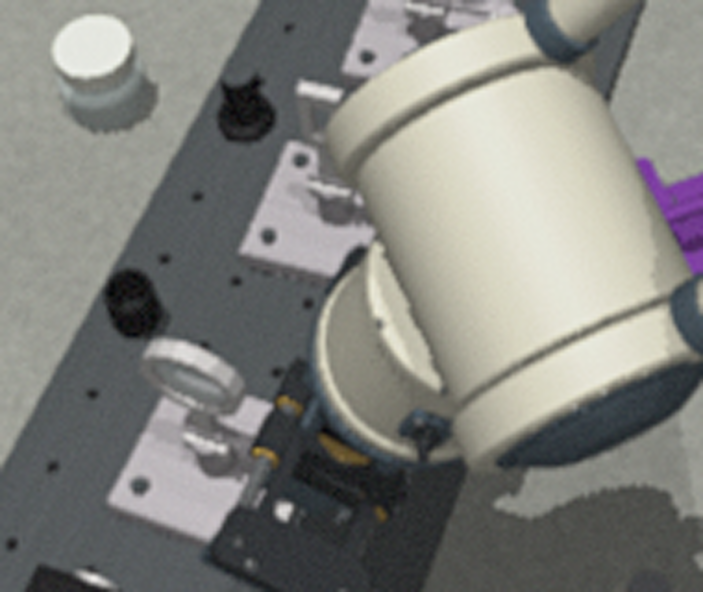

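The ring at (193,375) is up, the press stopped firmly at the tab's expected level height. I'll retreat and check the angle against the model.

```bash
python3 - <<'E'
from lens import *
p=ctrl.current_tool_pos();ctrl.move_l([p[0]-.01,p[1],.2],vel=.15)
b=np.array([.573,-.1148,.0624])
Rb=rot(b[2],np.array([[0,1,0],[1,0,0],[0,0,-1]]).T)  # tool y along own x... x along own y
Rb=min([Rb,Rb@np.diag([-1,-1,1])],key=lambda R:abs(ctrl.ik([.57,0,.25],R)[5]))
print(Rb,ctrl.ik([.57,0,.25],Rb))
ctrl.goto(place(b,[0,.06,.26])[0],Rb);print(ctrl.current_t())
a=ctrl.read_camera("side")[200:360,150:340];t=ctrl.read_camera("top")[155:235,135:225]
a=cv2.resize(a,None,fx=2.1,fy=2.1,interpolation=cv2.INTER_CUBIC);t=cv2.resize(t,None,fx=4.2,fy=4.2,interpolation=cv2.INTER_CUBIC)
cv2.imwrite("pics/s3.png",np.hstack([a,t]))
for th in(0,.1,.2):
    P=[[0,-r*np.sin(th),.072+r*np.cos(th)] for r in(.032,.061,.09)]+[[-.055,.045*np.cos(th),.072+.045*np.sin(th)]]
    P=place(m,P);print(th,((proj("side",P)-[150,200])*2.1).round().tolist(),((proj("top",P)-[135,155])*4.2+[399,0]).round().tolist())
E
```

```text
[[-0.0624  0.9981  0.    ]
 [ 0.9981  0.0624  0.    ]
 [ 0.      0.     -1.    ]] [-6.0019 21.8987 82.1483 -0.     75.9529 -9.5772]
14.775
0 [[114.0, 229.0], [110.0, 214.0], [106.0, 200.0], [151.0, 303.0]] [[475.0, 117.0], [460.0, 112.0], [445.0, 106.0], [415.0, 205.0]]
0.1 [[116.0, 226.0], [113.0, 209.0], [110.0, 192.0], [150.0, 301.0]] [[481.0, 117.0], [471.0, 112.0], [460.0, 107.0], [412.0, 205.0]]
0.2 [[117.0, 223.0], [116.0, 204.0], [115.0, 184.0], [150.0, 298.0]] [[486.0, 118.0], [481.0, 113.0], [476.0, 108.0], [411.0, 204.0]]
```

View pics/s3.png

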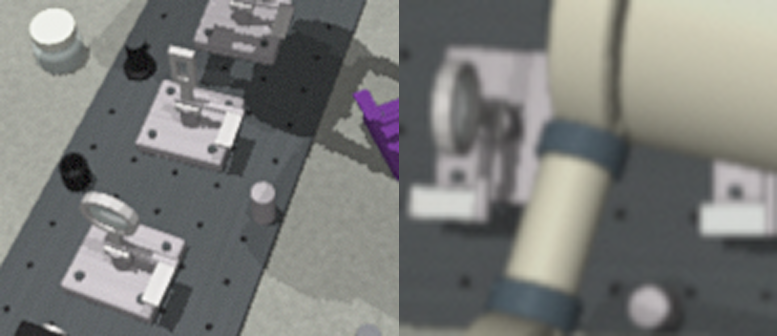

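The ring centre is at (110,213) in the side view and (457,108) in the top view, which matches the model at angle 0 (upright). The foot has not moved. Next is the block.

```bash
python3 - <<'E'
from h import *
import cv2
b=np.array([.573,-.1148,.0624]);H=.072
def tcp(y,z): return place(b,[0,y+.016,z])[0]
ctrl.move_l(tcp(.044,H+.07),vel=.15)
for th in np.radians([0,20,40,58,72,81]):
    r=.068;o=.004;s,c=np.sin(th),np.cos(th)
    ctrl.move_l(tcp(-r*s+o*c,H+r*c+o*s),vel=.07);print(np.degrees(th),ctrl.current_contact_force(),ctrl.current_t())
p=tcp(-.068,H-.006)
print(ctrl.move_l(p,vel=.02,contact_N=5),ctrl.current_contact_force(),ctrl.current_tool_pos(),p,ctrl.current_t())
p=ctrl.current_tool_pos();ctrl.move_l([p[0],p[1],.22],vel=.15)
ctrl.goto([.40,-.02,.30],ctrl.current_eef_rot());print(ctrl.current_t())
a=ctrl.read_camera("side")[120:360,170:320];t=ctrl.read_camera("top")[140:240,135:315]
a=cv2.resize(a,None,fx=2.,fy=2.,interpolation=cv2.INTER_CUBIC);t=cv2.resize(t,None,fx=2.7,fy=2.7,interpolation=cv2.INTER_CUBIC)
t=np.vstack([t,np.zeros((480-t.shape[0],t.shape[1],3),np.uint8)])
cv2.imwrite("pics/s4.png",np.hstack([a,t]))
for th in(1.571,1.47,1.37):
    P=[[0,-r*np.sin(th),.072+r*np.cos(th)] for r in(.061,.089)]+[[-.055,.045*np.cos(th),.072+.045*np.sin(th)]]
    P=place(b,P);print(th,((proj("side",P)-[170,120])*2).round().tolist(),((proj("top",P)-[135,140])*2.7+[300,0]).round().tolist())
E
```

```text
0.0 [-0.6019 -0.3436 -0.3698] 16.5333
20.0 [-0.375   0.6735 -0.6019] 17.025
40.0 [-0.3496  0.6194 -0.0661] 17.5167
58.00000000000001 [-0.2331  0.5983  0.0879] 17.975
72.0 [0.7651 1.0852 0.4953] 18.3583
81.0 [0.263  0.2441 0.1659] 18.6583
True [-1.2762  1.0707 10.0664] [ 0.5763 -0.166   0.0761] [ 0.5762 -0.1667  0.066 ] 19.2833
21.35
1.571 [[204.0, 123.0], [210.0, 107.0], [234.0, 143.0]] [[759.0, 138.0], [788.0, 137.0], [698.0, 195.0]]
1.47 [[204.0, 120.0], [209.0, 103.0], [233.0, 146.0]] [[759.0, 138.0], [788.0, 136.0], [693.0, 195.0]]
1.37 [[203.0, 117.0], [209.0, 99.0], [232.0, 149.0]] [[758.0, 137.0], [787.0, 135.0], [689.0, 195.0]]
```

View pics/s4.png

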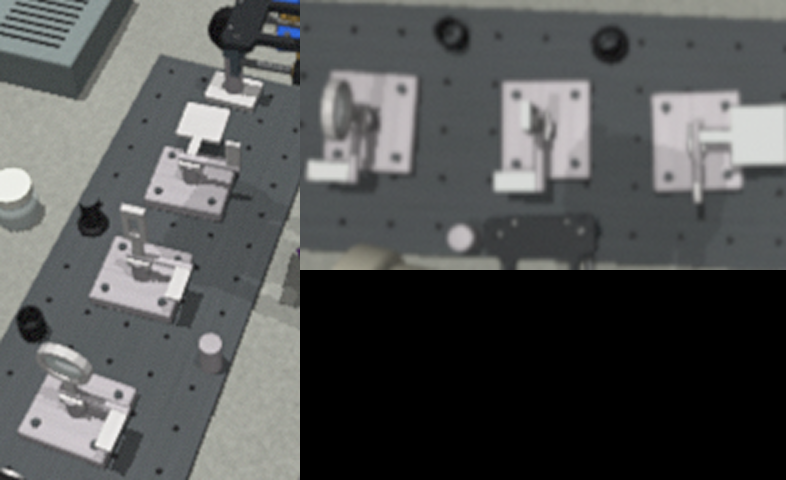

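The picture shows the plate flat at (203,123), with its tab tip at (698,198), which matches 1.571. The lens and slit are upright, the feet are where they were, and the robot is clear.

```bash
python3 -c "
from bench import ctrl
print(ctrl.sign_off())"
```

```text
the job is handed in; nothing more can be done
None
```

I handed the job in at about 21 s: the lens stands upright at its stop, then the block was laid flat, the slit is still upright, and I saw no foot or bystander move; my first lens try, with the gripper left open, left the lens unraised.

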